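Make room in the specimen tray and file the slide box

TASK

The wooden specimen tray holds a wooden specimen case and a low round pot, carelessly spaced. Slide them together along the tray, without lifting or tipping them, so that one gap is left that is wide enough for the grey microscope-slide box standing on the table; then lower the slide box (do not drop it) upright into that gap, so that all three stand flat on the tray's floor. Leave the other things on the table where they are.

Things in the scene. Friction and masses are not known exactly. Their poses are not given: they have to be found in the camera images.
- tray: Open plywood tray fixed to the table, outside 116 (its x) x 205 (its y) x 34 mm high; walls and floor 6 mm thick, so inside it is 104 x 193 mm, its floor is 6 mm above the table and its walls rise 28 mm above that floor. Origin: centre of its underside, on the table. y is its long axis, z up.
- case: Closed wooden specimen case standing in the tray, a rigid block 94 (its x) x 60 (its y) x 48 mm high with a paper top showing two specimens, about 0.3 kg. It stands 20 mm higher than the tray's walls, its long side across the tray. Too long to grasp by the 94 mm. Origin: centre of its underside. z up.
- pot: Low white round pot with an aluminium lid and a paper label on top, closed, a rigid cylinder 92 mm in diameter and 48 mm high, about 0.28 kg, standing in the tray beside the case (on either side of it). Too wide to grasp. Origin: centre of its underside. z up. Beside case and pot 41 mm of the tray's inner length are free, at first split into three gaps, each under 27 mm.
- slide_box: Grey plastic microscope-slide box with black seam and steel latches, standing on edge on the table to the left or right of the tray: 33 (its x) x 97 (its y) x 83 mm high, closed and rigid, about 0.24 kg. Origin: centre of its underside. z up. In the tray its 97 mm side goes across the tray, either way round. It leaves 8 mm of the tray's inner length free, and stands 35 mm higher than case and pot.
- bottle: Bystander: amber bottle 48 mm in diameter, 90 mm high, on the other side of the tray from the slide box. Origin: centre of its underside.
- beaker: Bystander: glass beaker about 70 mm in diameter, 85 mm high. Origin: centre of its underside.
- dish: Bystander: clear culture dish 94 mm in diameter, 18 mm high. Origin: centre of its underside.
- jar: Bystander: small glass jar 42 mm in diameter, 50 mm high. Origin: centre of its underside.
- cover_box: Bystander: cardboard box 60 x 40 x 36 mm high. Origin: centre of its underside.
- loupe: Bystander: black loupe 42 mm in diameter, 36 mm high. Origin: centre of its underside.
Mind the look-alikes: they are no part of the job. Leave any blue look-alike of the slide_box alone.

How it is judged:
By the outcome, as a careful person would: the job done as asked, in the order asked, and still so for the second after the job is handed in, with the robot touching nothing.
It also fails if it takes over 48 s, if anything falls off the work surface, if the arm or the gripper's body presses on something with over 40 N, if the wrist force passes 120 N, or if a joint passes its speed limit or range.

ROBOT

A 6-joint arm with a two-finger parallel gripper is mounted at the origin on the work surface. World frame = base frame: x ahead of the robot, y to its left, z up, the work surface at z = 0. Lengths are in m, angles in degrees, forces in N, time in s.
With the tool pointing down it reaches from about 0.35 to 0.875 m from the base axis. Payload 4.2 kg.
Tool frame: the origin (TCP) lies at the very end of the fingers, on their centre line; the grasp point (between the pads) lies 19 mm behind it; z points along the fingers, y is the line along which they close (so a half turn about z gives the same grasp; the last joint's range is limited). The gripper opens to 87 mm and grips with 3 to 60 N. Pads are 19 mm wide; open, the fingers measure 117 mm over their backs; the gripper's body (75 mm by 190 mm) begins 51 mm behind the grasp point.
Start: joints at [-53.022, 22.042, 0.453, 0, -68.411, -14.817], TCP at [0.236, -0.579, 0.223] pointing down, gripper open.
Joint ranges: [-179.83, 179.83], [-69.29, 118.12], [-61.27, 80.66], [-181.25, 117.63], [-171.15, -9.14], [-177.46, 177.46]. Speed limits (degrees/s): [159.86, 159.86, 180, 180, 180, 180].

INTERFACE

Orientations are given as a 3x3 rotation matrix whose columns are the frame's x, y, z axes.
In Python, from station import r gives the robot as it stands.
- The arm moves only by the tool jog_arm, never from a script. Its argument "plan" is text: rows parted by semicolons, each of 7 numbers parted by spaces: the shift along the tool's x, y, z normalised to -1 to 1, where 1 is 0.025 m, then the turn, a rotation vector about the tool's x, y, z normalised to -1 to 1, where 1 is 8 degrees, then the closure, from -1 (fully open) to 1 (shut). A call has exactly 10 rows; each row shifts and turns the commanded pose from where the row before left it, along the tool's axes as they then stand; what a row does not reach is not made up. A row lasts 1/10 s, in which the tool goes at most 50 mm and 8.59 degrees, less where a joint would pass 70% of its speed; a pose out of reach is approached as far as the arm can. A call with a number of a shift or a turn outside -1 to 1 is refused whole. A call with a gripper value outside its range is refused whole. The fingers move at their own pace and stop on an object; the grip force is fixed at half the most. Time passes only in rows, so rows that do not move let the fingers close, or fill a call up. It gives the time, the measured TCP pose, the force, the opening and the grip force at its end, in the units of the state.
- r.sense(): the state, without advancing time (a new reading comes with each control period).
- r.capture(name): name is "scene" or "top" or "wrist"; returns (picture, depth): 420x560x3 uint8, red, green, blue; 420x560 float32, m along the optical axis (not along the pixel's ray), 0 where there is no reading.
- r.get_calibration(name): a dict with "mtx" (3x3 intrinsics, pixels), "extrinsics" (4x4, takes a point from camera to world coordinates). Camera axes: x right, y up, looking along -z (the intrinsics and any distortion apply to the point x, -y, -z); pixel columns grow to the right and rows downward; lengths in m; the calibration is good to about 2 mm. A picture is of the moment at which its call begins: read the wrist's pose just before it. get_calibration takes no time and is no camera call; for the wrist camera it gives the pose at the moment of the call.
- r.finish_job(): hands the job in; it is judged then, once.
The state is a dict: "time_s": time; "joints": joint angles; "joint_velocities": joint speeds; "effort": joint torques, N m; "tcp_pos": TCP position; "ee_rot": TCP orientation; "wrist_force": force on the tool from outside, world axes, zero at the start; "moment": the same for the moment, N m; "gripper_width": opening from 0.0 (shut) to 1.0 (fully open); "gripper_force": force on a finger pad.
Only numpy, scipy, OpenCV 4.12 (cv2) and the standard library are available. Lean on these libraries where they do the work, as an engineer would, in place of code of your own. Each camera call takes 0.05 s, during which the arm holds its last target. There are 200 camera calls.

## Working session

There is one attempt and no reset: what is moved stays moved. The work goes in short steps, Python scripts to look and compute and a tool call to move; the robot and the scene stay as the last step left them, time stands still between calls to the robot, and variables do not carry over. Pictures are saved under pics/ and viewed, at most 10 in all, crops included, and the job is handed in when it is done.

Besides the shell and the picture viewer there is one more tool, called after "Call:" as a command line: name --argument value ..., lists and objects as JSON in quotes. jog_arm: Moves the arm, as the interface text tells. Scaled input: -1 to 1 covers 0.025 m each way for a shift and 8 degrees each way for a turn. Its arguments: {"type":"object","properties":{"plan":{"type":"string"}},"required":["plan"]}

```bash
ls; mkdir -p pics; python3 - <<'E'
from station import r
import cv2,numpy as np
for n in ("top","scene"):
    p,d=r.capture(n); cv2.imwrite(f"pics/{n}0.png",p[:,:,::-1]); np.savez(f"pics/{n}0.npz",p=p,d=d)
    c=r.get_calibration(n); print(n,{k:np.round(np.array(v),3).tolist() if not isinstance(v,str) else v for k,v in c.items()})
s=r.sense(); print(s['time_s'],np.round(s['ee_rot'],3).tolist(),s['tcp_pos'],s['gripper_width'])
E
```

```text
pics
top {'mtx': [[391.519, 0.0, 276.246], [0.0, 391.519, 211.282], [0.0, 0.0, 1.0]], 'extrinsics': [[0.007, 0.989, -0.151, 0.399], [-1.0, 0.01, 0.022, 0.01], [0.023, 0.151, 0.988, 0.83], [0.0, 0.0, 0.0, 1.0]]}
scene {'mtx': [[501.836, 0.0, 279.983], [0.0, 501.836, 209.014], [0.0, 0.0, 1.0]], 'extrinsics': [[0.353, -0.601, 0.717, 1.235], [0.936, 0.229, -0.268, -0.25], [-0.003, 0.766, 0.643, 0.677], [0.0, 0.0, 0.0, 1.0]]}
0.1 [[-0.926, -0.377, -0.001], [-0.377, 0.926, 0.002], [0.0, 0.002, -1.0]] [ 0.23557282 -0.5783317   0.22157241] 1.001325213604782
```

View pics/top0.png

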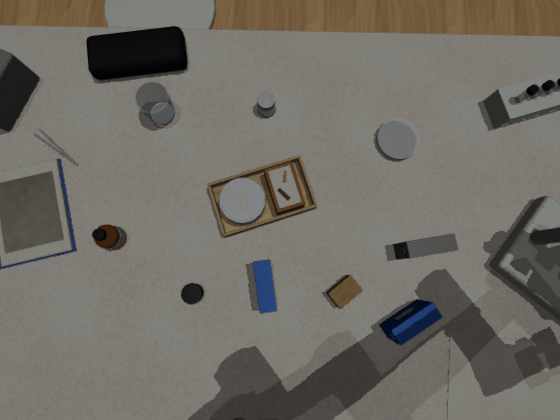

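View pics/scene0.png

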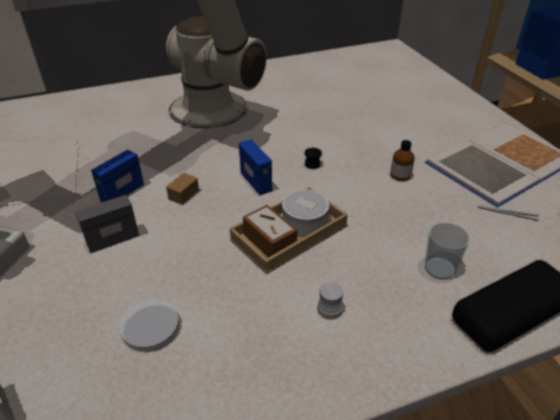

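The top view shows the tray at about (262,196), with the pot at (242,200) on its left and the case at (285,188) on its right. There are three slide-box candidates: grey at top (422,246) / scene (108,222), blue at top (264,286) and blue at top (410,322). The grey one fits the description, and it sits right of the tray with the bottle on the left. I'll measure it and confirm in a crop.

```bash
cat > h.py <<'E'
import numpy as np,cv2
from station import r
def cloud(n,d):
    c=r.get_calibration(n); K=np.array(c['mtx']); E=np.array(c['extrinsics'])
    v,u=np.mgrid[:d.shape[0],:d.shape[1]]
    P=np.stack([(u-K[0,2])/K[0,0]*d,-(v-K[1,2])/K[1,1]*d,-d],-1)
    W=P@E[:3,:3].T+E[:3,3]; W[d<=0]=np.nan; return W
def onplane(n,uv,z):
    c=r.get_calibration(n); K=np.array(c['mtx']); E=np.array(c['extrinsics'])
    uv=np.atleast_2d(uv).astype(float)
    D=np.stack([(uv[:,0]-K[0,2])/K[0,0],-(uv[:,1]-K[1,2])/K[1,1],-np.ones(len(uv))],-1)@E[:3,:3].T
    return (E[:3,3]+D*((z-E[2,3])/D[:,2])[:,None])[:,:2]
def rect(pts):
    (c,(w,h),a)=cv2.minAreaRect((pts*1000).astype(np.float32))
    if w<h: w,h,a=h,w,a+90
    return np.round(c,1),round(w,1),round(h,1),round((a+90)%180-90,1)  # angle of long axis
E
python3 - <<'E'
from h import *
z=np.load('pics/top0.npz'); p,d=z['p'],z['d']; W=cloud('top',d)
def sel(u0,u1,v0,v1,lo,hi):
    m=np.zeros(d.shape,bool); m[v0:v1,u0:u1]=1
    with np.errstate(invalid='ignore'): m&=(W[...,2]>lo)&(W[...,2]<hi)
    return m
def rep(name,m,zz):
    n,l,st,ce=cv2.connectedComponentsWithStats(m.astype(np.uint8)); k=1+st[1:,4].argmax(); m=l==k
    ct=max(cv2.findContours(m.astype(np.uint8),0,cv2.CHAIN_APPROX_NONE)[0],key=cv2.contourArea)[:,0]
    w=onplane('top',ct,zz); print(name,m.sum(),'z',np.round(np.median(W[m][:,2]),4),rect(w),np.round(cv2.minEnclosingCircle((w*1000).astype(np.float32)),1) if name=='pot' else '')
rep('box',sel(380,465,225,265,.073,.095),.083)
rep('tray+',sel(195,325,150,245,.022,.09),.034)
rep('case',sel(262,310,155,220,.044,.065),.054)
rep('pot',sel(212,264,170,230,.044,.065),.054)
# other things near box
for nm,(u0,u1,v0,v1) in dict(blue2=(375,445,295,345),blue1=(245,280,255,315),cover=(322,365,270,310),bottle=(88,130,220,255)).items(): rep(nm,sel(u0,u1,v0,v1,.03,.12),.083)
a=cv2.resize(p[140:270,200:470,::-1],None,fx=2.9,fy=2.9,interpolation=cv2.INTER_CUBIC)
s=np.load('pics/scene0.npz')['p'][140:260,60:330,::-1]; s=cv2.resize(s,None,fx=2.9,fy=1.8)
cv2.imwrite('pics/crop1.png',cv2.convertScaleAbs(np.vstack([a,s])[:600],alpha=1.6))
E
```

```text
box 877 z 0.0832 (array([ 449.4, -304.8]), 100.5, 32.7, -80.2) 
tray+ 4147 z 0.0537 (array([554.2,  21.8]), 204.4, 117.1, -71.4) 
case 1359 z 0.0543 (array([567.9, -23.4]), 94.9, 60.3, 17.9) Traceback (most recent call last):
  File "<stdin>", line 14, in <module>
  File "<stdin>", line 10, in rep
    return _wrapfunc(a, 'round', decimals=decimals, out=out)
    return _wrapit(obj, method, *args, **kwds)
    conv = _array_converter(obj)
ValueError: setting an array element with a sequence. The requested array has an inhomogeneous shape after 1 dimensions. The detected shape was (2,) + inhomogeneous part.
```

```bash
python3 - <<'E'
from h import *
z=np.load('pics/top0.npz'); p,d=z['p'],z['d']; W=cloud('top',d)
def rep(name,u0,u1,v0,v1,lo,hi,zz):
    m=np.zeros(d.shape,bool); m[v0:v1,u0:u1]=1
    with np.errstate(invalid='ignore'): m&=(W[...,2]>lo)&(W[...,2]<hi)
    n,l,st,ce=cv2.connectedComponentsWithStats(m.astype(np.uint8)); k=1+st[1:,4].argmax(); m=l==k
    ct=max(cv2.findContours(m.astype(np.uint8),0,cv2.CHAIN_APPROX_NONE)[0],key=cv2.contourArea)[:,0]
    w=onplane('top',ct,zz); print(name,rect(w))
    return w
rep('pot',212,266,170,230,.044,.065,.054)
rep('blue2',375,445,295,345,.06,.12,.083); rep('cover',322,365,270,310,.025,.06,.036)
rep('blue1',245,280,255,315,.06,.12,.083)
# refine angles: project to tray frame
t=np.radians(-71.4); C=np.array([554.2,21.8]); ly=np.array([np.cos(t),np.sin(t)]); lx=np.array([-ly[1],ly[0]])
for n,c in dict(case=(567.9,-23.4)).items(): q=np.array(c)-C; print(n,q@lx,q@ly)
a=cv2.resize(p[140:270,200:470,::-1],None,fx=2.9,fy=2.9,interpolation=cv2.INTER_CUBIC)
s=np.load('pics/scene0.npz')['p'][140:260,60:330,::-1]; s=cv2.resize(s,(a.shape[1],220))
cv2.imwrite('pics/crop1.png',cv2.convertScaleAbs(np.vstack([a,s]),alpha=1.6))
E
```

```text
pot (array([539.3,  60.8]), 91.9, 90.5, 0.7)
blue2 (array([ 305.9, -266.5]), 100.8, 39.2, -57.4)
cover (array([ 359.6, -145.9]), 60.4, 41.1, -51.5)
blue1 (array([371.6,  14.2]), 96.7, 32.9, 8.5)
case -1.4325335631414955 47.208874669816815
```

View pics/crop1.png

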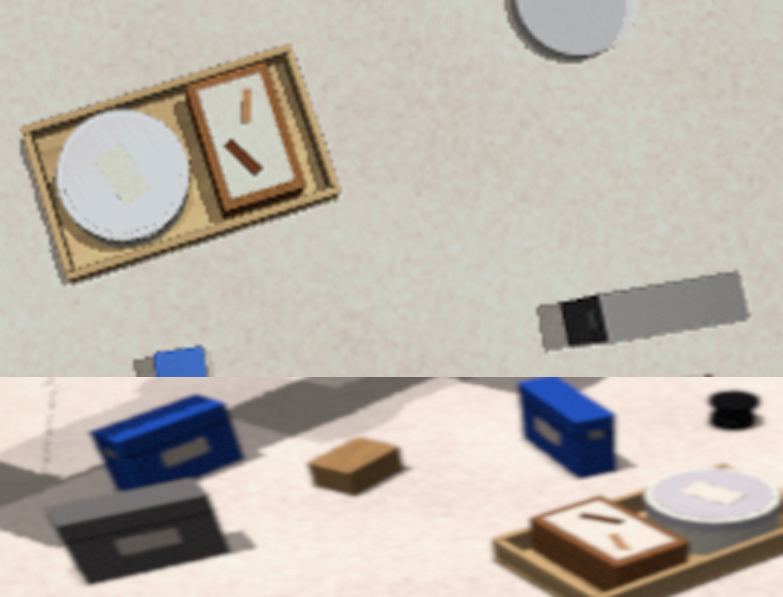

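The crop confirms it: the grey box with black seam at crop (670,295) is the slide box, and both blue ones are decoys. The plan is one push on the case's right face, which packs the case and pot against the left end and leaves a 41 mm gap at the right wall.

Call:
jog_arm --plan "-1 0.663 0 0 0 0 0.1;-1 0.663 0 0 0 0 0.1;-1 0.663 0 0 0 0 0.1;-1 0.663 0 0 0 0 0.1;-1 0.663 0 0 0 0 0.1;-1 0.663 0 0 0 0 0.1;-1 0.663 0 0 0 0 0.1;-1 0.663 0 0 0 0 0.1;-1 0.663 0 0 0 0 0.1;-1 0.663 0 0 0 0 0.1"

```text
time_s: 1.1
tcp_pos: [0.4051, -0.3297, 0.2222]
ee_rot: [[-0.926, -0.377, -0.001], [-0.377, 0.926, 0.0], [0.0, 0.001, -1.0]]
wrist_force: [0.7, -1.2, 0.1]
gripper_width: 0.449
gripper_force: 0.0
```

Call:
jog_arm --plan "-1 0.663 0 0 0 0 0.1;-1 0.663 0 0 0 0 0.1;-1 0.663 0 0 0 0 0.1;-1 0.663 0 0 0 0 0.1;-1 0.663 0 0 0 0 0.1;-1 0.663 0 0 0 0 0.1;-1 0.663 0 0 0 0 0.1;-1 0.663 0 0 0 0 0.1;-1 0.663 0 0 0 0 0.1;-0.56 0.37 0 0 0 0 0.1"

```text
time_s: 2.1
tcp_pos: [0.5671, -0.0924, 0.2219]
ee_rot: [[-0.926, -0.379, -0.001], [-0.379, 0.926, 0.0], [0.001, 0.0, -1.0]]
wrist_force: [0.3, -1.0, -0.3]
gripper_width: 0.45
gripper_force: 0.0
```

Call:
jog_arm --plan "0 0 0 0 0 -1 0.1;0 0 0 0 0 -1 0.1;0 0 0 0 0 -1 0.1;0 0 0 0 0 -1 0.1;0 0 0 0 0 -1 0.1;0 0 0 0 0 -1 0.1;0 0 0 0 0 -1 0.1;0 0 0 0 0 -1 0.1;0 0 0 0 0 -1 0.1;0 0 0 0 0 -1 0.1"

```text
time_s: 3.1
tcp_pos: [0.5659, -0.0945, 0.2222]
ee_rot: [[0.216, -0.976, -0.001], [-0.976, -0.216, 0.0], [-0.0, 0.001, -1.0]]
wrist_force: [-0.1, 0.3, -0.2]
gripper_width: 0.449
gripper_force: 0.0
```

```bash
cat >> h.py <<'E'
def to(x,y,z,yaw,show=True):
    """remaining shift (units) in current tool axes and turn to tool-y yaw (deg)"""
    s=r.sense(); R=np.array(s['ee_rot']); p=np.array(s['tcp_pos'])
    dv=R.T@(np.array([x,y,z])-p)/.025
    cur=np.degrees(np.arctan2(R[1,1],R[0,1])); t=(yaw-cur+90)%180-90
    print('t',round(s['time_s'],2),'pos',np.round(p,4),'yaw',round(cur,2),'z',np.round(R[:,2],3),'shift',np.round(dv,3),'turn z',round(-t/8,3),'w',round(s['gripper_width'],3),'F',np.round(s['wrist_force'],1),'j',np.round(s['joints'],0))
E
python3 -c "
from h import *
to(.5832,-.0687,.040,198.6)"
```

```text
t 3.1 pos [ 0.5659 -0.0945  0.2222] yaw -167.54 z [-0.001  0.    -1.   ] shift [-0.856 -0.905  7.287] turn z -0.768 w 0.449 F [-0.1  0.3 -0.2] j [  7.  17.  -7.  -0. -66.   6.]
```

Call:
jog_arm --plan "0 0 0 0 0 -0.77 0.1;-0.75 -0.98 0 0 0 0 0.1;0 0 1 0 0 0 0.1;0 0 1 0 0 0 0.1;0 0 1 0 0 0 0.1;0 0 1 0 0 0 0.1;0 0 1 0 0 0 0.1;0 0 0 0 0 0 0.1;0 0 0 0 0 0 0.1;0 0 0 0 0 0 0.1"

```text
time_s: 4.1
tcp_pos: [0.5848, -0.0687, 0.0991]
ee_rot: [[0.315, -0.949, 0.003], [-0.949, -0.315, -0.0], [0.001, -0.003, -1.0]]
wrist_force: [0.4, -0.1, -0.3]
gripper_width: 0.45
gripper_force: 0.0
```

```bash
python3 - <<'E'
from h import *
to(.5832,-.0687,.040,198.6)
p,d=r.capture('wrist'); cv2.imwrite('pics/w1.png',cv2.convertScaleAbs(p[:,:,::-1],alpha=1.4))
E
```

```text
t 4.1 pos [ 0.5848 -0.0687  0.0991] yaw -161.67 z [ 0.003 -0.    -1.   ] shift [-0.024  0.067  2.365] turn z -0.033 w 0.45 F [ 0.4 -0.1 -0.3] j [  9.  25. -14.   0. -51.   9.]
```

View pics/w1.png

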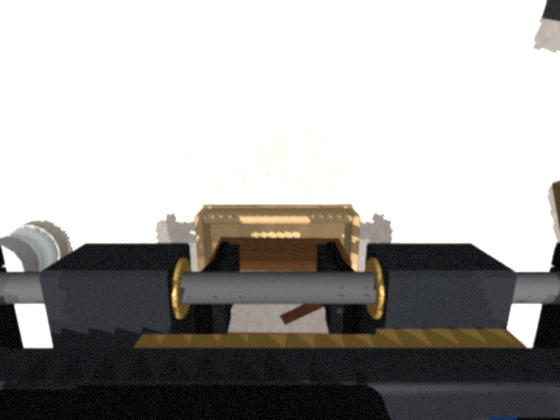

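The wrist view shows the two fingertips at about (220,270) and (335,270), over the gap beyond the case's end face at (278,255), with the tray's end wall at (275,215). Lowering now.

Call:
jog_arm --plan "0 0.05 0.5 0 0 0 0.1;0 0 0.5 0 0 0 0.1;0 0 0.5 0 0 0 0.1;0 0 0.5 0 0 0 0.1;0 0 0.35 0 0 0 0.1;0 0 0 0 0 0 0.1;-0.1 0 0 0 0 0 0.1;-0.1 0 0 0 0 0 0.1;-0.1 0 0 0 0 0 0.1;0 0 0 0 0 0 0.1"

```text
time_s: 5.15
tcp_pos: [0.5805, -0.0615, 0.0394]
ee_rot: [[0.315, -0.949, 0.001], [-0.949, -0.315, 0.0], [0.0, -0.001, -1.0]]
wrist_force: [0.4, 0.0, -0.0]
gripper_width: 0.453
gripper_force: 0.0
```

Call:
jog_arm --plan "-0.1 0 0 0 0 0 0.1;-0.1 0 0 0 0 0 0.1;-0.1 0 0 0 0 0 0.1;-0.1 0 0 0 0 0 0.1;-0.1 0 0 0 0 0 0.1;-0.1 0 0 0 0 0 0.1;0 0 0 0 0 0 0.1;0 0 0 0 0 0 0.1;0 0 0 0 0 0 0.1;0 0 0 0 0 0 0.1"

```text
time_s: 6.15
tcp_pos: [0.5759, -0.0476, 0.0389]
ee_rot: [[0.314, -0.949, 0.001], [-0.949, -0.314, 0.0], [0.0, -0.001, -1.0]]
wrist_force: [2.6, -3.7, 2.4]
gripper_width: 0.447
gripper_force: 2.1
```

```bash
cat >> h.py <<'E'
def ty(x,y):
    t=np.radians(-71.4); q=np.array([x,y])*1000-[554.2,21.8]; ly=np.array([np.cos(t),np.sin(t)])
    return np.round([q@[-ly[1],ly[0]],q@ly],1)
E
python3 -c "
from h import *
to(.5734,-.0403,.040,198.6); print(ty(*r.sense()['tcp_pos'][:2]))"
```

```text
t 6.15 pos [ 0.5759 -0.0476  0.0389] yaw -161.67 z [ 0.001  0.    -1.   ] shift [-0.308  0.001 -0.042] turn z -0.034 w 0.447 F [ 2.6 -3.7  2.4] j [ 11.  29. -19.   0. -42.   7.]
[-1.6 72.7]
```

Call:
jog_arm --plan "-0.08 0 0 0 0 0 0.1;-0.08 0 0 0 0 0 0.1;-0.08 0 0 0 0 0 0.1;0 0 0 0 0 0 0.1;0 0 0 0 0 0 0.1;0 0 0 0 0 0 0.1;0 0 0 0 0 0 0.1;0 0 0 0 0 0 0.1;0 0 0 0 0 0 0.1;0 0 0 0 0 0 0.1"

```text
time_s: 7.15
tcp_pos: [0.5737, -0.0422, 0.0389]
ee_rot: [[0.314, -0.949, 0.0], [-0.949, -0.314, -0.0], [0.0, -0.0, -1.0]]
wrist_force: [1.5, -5.1, 3.4]
gripper_width: 0.451
gripper_force: 2.6
```

Call:
jog_arm --plan "-0.05 0 0 0 0 0 0.1;-0.05 0 0 0 0 0 0.1;-0.05 0 0 0 0 0 0.1;0 0 0 0 0 0 0.1;0 0 0 0 0 0 0.1;0 0 0 0 0 0 0.1;0 0 0 0 0 0 0.1;0 0 0 0 0 0 0.1;0 0 0 0 0 0 0.1;0 0 0 0 0 0 0.1"

```text
time_s: 8.15
tcp_pos: [0.5732, -0.0407, 0.0391]
ee_rot: [[0.315, -0.949, 0.001], [-0.949, -0.315, -0.003], [0.003, -0.0, -1.0]]
wrist_force: [4.2, -12.8, 2.8]
gripper_width: 0.455
gripper_force: 7.1
```

```bash
python3 -c "
from h import *
to(.5734,-.0403,.040,198.6); print(ty(*r.sense()['tcp_pos'][:2]))
p,d=r.capture('top'); W=cloud('top',d); np.savez('pics/t1.npz',p=p,d=d)
"
```

```text
t 8.15 pos [ 0.5732 -0.0407  0.0391] yaw -161.65 z [ 0.001 -0.003 -1.   ] shift [-0.012 -0.012 -0.036] turn z -0.031 w 0.455 F [  4.2 -12.8   2.8] j [ 12.  28. -20.   0. -42.   6.]
[-1.9 65.3]
```

The force rose to 13 N at tray y = 65.3 mm, as predicted, so the case and pot are packed. Retreating and going to the slide box.

Call:
jog_arm --plan "0.2 0 0 0 0 0 0.1;0.1 0 0 0 0 0 0.1;0 0 -1 0 0 0 0.1;0 0 -1 0 0 0 0.1;0 0 -1 0 0 0 0.1;0 0 -1 0 0 0 0.1;0 0 -1 0 0 0 0.1;0 0 -1 0 0 0 0.1;0 0 0 0 0 0 -0.3;0 0 0 0 0 0 -0.3"

```text
time_s: 9.2
tcp_pos: [0.5741, -0.0447, 0.1882]
ee_rot: [[0.314, -0.949, -0.001], [-0.949, -0.314, 0.001], [-0.002, 0.001, -1.0]]
wrist_force: [0.1, -0.3, -0.6]
gripper_width: 0.557
gripper_force: 0.0
```

Call:
jog_arm --plan "1 1 0 0 0 0 -0.3;1 1 0 0 0 0 -0.3;1 1 0 0 0 0 -0.3;1 1 0 0 0 0 -0.3;1 1 0 0 0 0 -0.3;1 1 0 0 0 0 -0.3;1 1 0 0 0 0 -0.3;1 0.8 0 0 0 0 -0.3;0 0 0 0 0 0.53 -0.3;0 0 0 0 0 0.53 -0.3"

```text
time_s: 10.2
tcp_pos: [0.4509, -0.2968, 0.1865]
ee_rot: [[0.165, -0.986, -0.004], [-0.986, -0.165, 0.002], [-0.003, 0.004, -1.0]]
wrist_force: [0.6, 0.1, -0.3]
gripper_width: 0.653
gripper_force: 0.0
```

```bash
python3 - <<'E'
from h import *
to(.4494,-.3048,.052,189.8)
p,d=r.capture('top'); W=cloud('top',d)
def rep(name,u0,u1,v0,v1,lo,hi,zz):
    m=np.zeros(d.shape,bool); m[v0:v1,u0:u1]=1
    with np.errstate(invalid='ignore'): m&=(W[...,2]>lo)&(W[...,2]<hi)
    n,l,st,ce=cv2.connectedComponentsWithStats(m.astype(np.uint8)); k=1+st[1:,4].argmax(); m=l==k
    ct=max(cv2.findContours(m.astype(np.uint8),0,cv2.CHAIN_APPROX_NONE)[0],key=cv2.contourArea)[:,0]
    a=rect(onplane('top',ct,zz)); print(name,a,ty(*(a[0]/1000)))
rep('both',205,310,160,235,.044,.065,.054)
rep('tray',195,325,150,245,.022,.09,.034)
a=cv2.resize(p[140:270,200:470,::-1],None,fx=2.9,fy=2.9,interpolation=cv2.INTER_CUBIC)
w,_=r.capture('wrist'); w=cv2.resize(w[200:,:,::-1],(a.shape[1],222))
cv2.imwrite('pics/c2.png',cv2.convertScaleAbs(np.vstack([a,w])[:600],alpha=1.4))
E
```

```text
t 10.2 pos [ 0.4509 -0.2968  0.1865] yaw -170.47 z [-0.004  0.002 -1.   ] shift [0.322 0.091 5.38 ] turn z -0.034 w 0.653 F [ 0.6  0.1 -0.3] j [-16.  16. -14.  -0. -60.  26.]
both (array([546.2,  40.9]), 151.1, 94.8, -71.4) [ -1.5 -20.7]
tray (array([554.3,  21.8]), 204.4, 117.0, -71.5) [0.1 0. ]
```

View pics/c2.png

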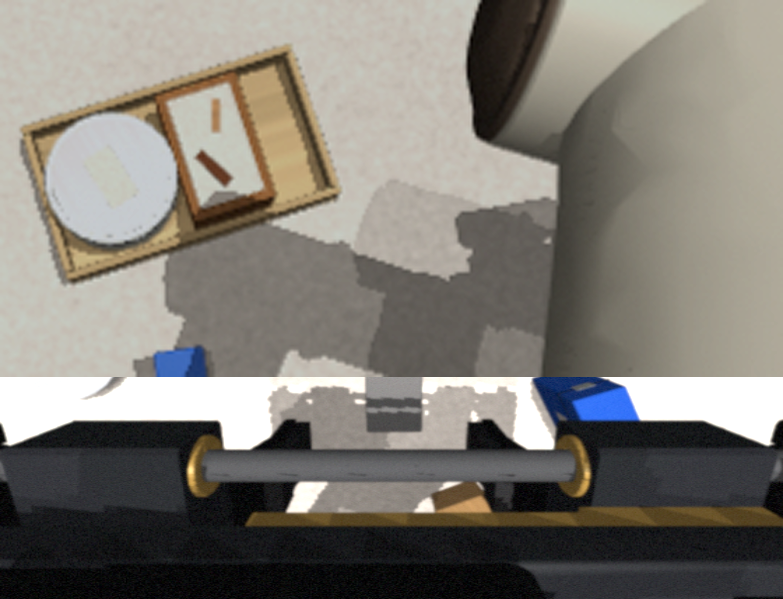

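The case and pot now span tray y −96 to +55, leaving a 41 mm gap at the right wall, seen at crop (285,125). The wrist view shows the box, about (394,405), centred between the fingers. Lowering to grasp it.

Call:
jog_arm --plan "0.32 0.09 0.4 0 0 -0.03 -0.3;0 0 0.7 0 0 0 -0.3;0 0 0.7 0 0 0 -0.3;0 0 0.7 0 0 0 -0.3;0 0 0.7 0 0 0 -0.3;0 0 0.7 0 0 0 -0.3;0 0 0.6 0 0 0 -0.3;0 0 0.5 0 0 0 -0.3;0 0 0.4 0 0 0 -0.3;0 0 0 0 0 0 -0.3"

```text
time_s: 11.3
tcp_pos: [0.4506, -0.3045, 0.052]
ee_rot: [[0.175, -0.985, -0.003], [-0.985, -0.175, 0.001], [-0.002, 0.003, -1.0]]
wrist_force: [-0.6, -0.1, -0.5]
gripper_width: 0.65
gripper_force: 0.0
```

Call:
jog_arm --plan "0 0 0 0 0 0 1;0 0 0 0 0 0 1;0 0 0 0 0 0 1;0 0 0 0 0 0 1;0 0 0 0 0 0 1;0 0 0 0 0 0 1;0 0 0 0 0 0 1;0 0 0 0 0 0 1;0 0 0 0 0 0 1;0 0 0 0 0 0 1"

```text
time_s: 12.3
tcp_pos: [0.4517, -0.305, 0.0543]
ee_rot: [[0.175, -0.985, 0.0], [-0.985, -0.175, -0.0], [0.0, -0.0, -1.0]]
wrist_force: [-1.6, 0.7, 5.8]
gripper_width: 0.376
gripper_force: 29.5
```

```bash
python3 -c "
from h import *
to(.4494,-.3048,.052,189.8)
"
```

```text
t 12.3 pos [ 0.4517 -0.305   0.0543] yaw -169.9 z [ 0. -0. -1.] shift [-0.025  0.089  0.092] turn z 0.037 w 0.376 F [-1.6  0.7  5.8] j [-17.  25. -23.   0. -42.  27.]
```

Call:
jog_arm --plan "0 0 -0.3 0 0 0 1;0 0 -0.6 0 0 0 1;0 0 -1 0 0 0 1;0 0 -1 0 0 0 1;0 0 -1 0 0 0 1;0 0 -1 0 0 0 1;0 0 -1 0 0 0 1;0 0 0 0 0 0 1;0 0 0 0 0 0 1;0 0 0 0 0 0 1"

```text
time_s: 13.3
tcp_pos: [0.4506, -0.3043, 0.1994]
ee_rot: [[0.175, -0.985, -0.003], [-0.985, -0.175, 0.002], [-0.002, 0.003, -1.0]]
wrist_force: [-1.1, -0.9, -2.6]
gripper_width: 0.378
gripper_force: 29.5
```

Call:
jog_arm --plan "0 0 0 0 0 1 1;0 0 0 0 0 1 1;0 0 0 0 0 1 1;0 0 0 0 0 1 1;0 0 0 0 0 1 1;0 0 0 0 0 1 1;0 0 0 0 0 1 1;0 0 0 0 0 1 1;0 0 0 0 0 1 1;0 0 0 0 0 1 1"

```text
time_s: 14.3
tcp_pos: [0.4509, -0.3045, 0.1993]
ee_rot: [[-0.941, -0.338, -0.003], [-0.338, 0.941, 0.002], [0.003, 0.003, -1.0]]
wrist_force: [-0.3, -0.5, -2.4]
gripper_width: 0.382
gripper_force: 29.5
```

```bash
python3 - <<'E'
from h import *
z=np.load('pics/top0.npz'); d=z['d']; W=cloud('top',d)
for lo in (.073,.077,.080,.0815):
    m=np.zeros(d.shape,np.uint8); m[225:265,380:465]=1
    with np.errstate(invalid='ignore'): m&=(W[...,2]>lo)
    ct=max(cv2.findContours(m,0,cv2.CHAIN_APPROX_NONE)[0],key=cv2.contourArea)[:,0]
    print(lo,rect(onplane('top',ct,.083)))
to(.5784,-.0498,.2,108.6)
E
```

```text
0.073 (array([ 449.4, -304.8]), 100.5, 32.7, -80.2)
0.077 (array([ 449.6, -305.5]), 99.0, 32.7, -80.2)
0.08 (array([ 449.6, -306. ]), 98.0, 32.7, -80.2)
0.0815 (array([ 449.7, -306.1]), 97.7, 32.7, -80.1)
t 14.3 pos [ 0.4509 -0.3045  0.1993] yaw 109.74 z [-0.003  0.002 -1.   ] shift [-8.243  7.867 -0.029] turn z 0.142 w 0.382 F [-0.3 -0.5 -2.4] j [-17.  15. -13.  -0. -62. -53.]
```

Call:
jog_arm --plan "0 0 0 0 0 0.14 1;-0.95 0.95 0 0 0 0 1;-0.95 0.95 0 0 0 0 1;-0.95 0.95 0 0 0 0 1;-0.95 0.95 0 0 0 0 1;-0.95 0.95 0 0 0 0 1;-0.95 0.95 0 0 0 0 1;-0.95 0.95 0 0 0 0 1;-0.95 0.95 0 0 0 0 1;-0.5 0.4 0 0 0 0 1"

```text
time_s: 15.3
tcp_pos: [0.5787, -0.0477, 0.2]
ee_rot: [[-0.944, -0.329, -0.002], [-0.329, 0.944, 0.0], [0.002, 0.001, -1.0]]
wrist_force: [1.4, 0.2, -2.2]
gripper_width: 0.379
gripper_force: 29.5
```

```bash
python3 -c "
from h import *
to(.5794,-.0495,.1,108.6)
"
```

```text
t 15.3 pos [ 0.5787 -0.0477  0.2   ] yaw 109.22 z [-0.002  0.    -1.   ] shift [-0.009 -0.079  4.001] turn z 0.077 w 0.379 F [ 1.4  0.2 -2.2] j [ 11.  19.  -8.  -0. -63. -82.]
```

Call:
jog_arm --plan "0 -0.08 0 0 0 0.08 1;0 0 0.6 0 0 0 1;0 0 0.6 0 0 0 1;0 0 0.6 0 0 0 1;0 0 0.6 0 0 0 1;0 0 0.5 0 0 0 1;0 0 0.3 0 0 0 1;0 0 0 0 0 0 1;0 0 0 0 0 0 1;0 0 0 0 0 0 1"

```text
time_s: 16.3
tcp_pos: [0.5794, -0.0519, 0.1222]
ee_rot: [[-0.949, -0.315, 0.002], [-0.315, 0.949, 0.0], [-0.002, -0.0, -1.0]]
wrist_force: [0.3, 0.1, -2.4]
gripper_width: 0.376
gripper_force: 29.5
```

```bash
python3 - <<'E'
from h import *
to(.5794,-.0495,.06,108.6)
p,d=r.capture('scene'); np.savez('pics/s2.npz',p=p,d=d)
cv2.imwrite('pics/s2.png',cv2.convertScaleAbs(cv2.resize(p[130:280,200:400,::-1],None,fx=4,fy=4,interpolation=cv2.INTER_CUBIC),alpha=1.5))
E
```

```text
t 16.3 pos [ 0.5794 -0.0519  0.1222] yaw 108.34 z [ 0.002  0.    -1.   ] shift [-0.025  0.094  2.487] turn z -0.033 w 0.376 F [ 0.3  0.1 -2.4] j [ 11.  23. -14.   0. -53. -83.]
```

View pics/s2.png

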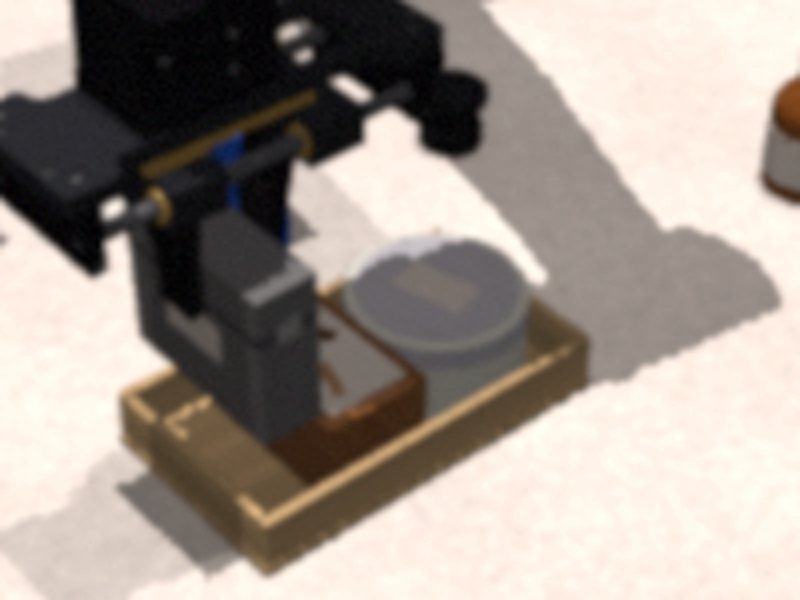

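The box hangs upright above the gap, its near bottom corner at picture (268,440), with the empty gap below at (200,430). I'll check its offsets by depth from the same view.

```bash
python3 - <<'E'
from h import *
z=np.load('pics/s2.npz'); W=cloud('scene',z['d']); P=W[np.isfinite(W[...,0])]
t=np.radians(-71.45); ly=np.array([np.cos(t),np.sin(t)]); lx=np.array([-ly[1],ly[0]])
q=P[:,:2]*1000-[554.3,21.8]; X,Y,Z=q@lx,q@ly,P[:,2]*1000
def hist(n,v,lo,hi,b=1):
    h,e=np.histogram(v,np.arange(lo,hi,b)); k=h.argmax(); s=v[abs(v-e[k]-b/2)<1.5]; print(n,'plane at',round(np.median(s),1),len(s))
b=(Z>80)&(Z<118)
hist('box end face X',X[b&(Y>62)&(Y<90)],40,60)
hist('box outer face Y',Y[b&(X>-45)&(X<44)],80,105)
# tilt of faces
for nm,m,A,B in (('end',b&(Y>62)&(Y<88)&(abs(X-49)<6),Y,X),('outer',b&(abs(X)<42)&(abs(Y-93)<6),X,Y)):
    if m.sum()>20: print(nm,m.sum(),'slope deg',np.degrees(np.polyfit(A[m],B[m],1)[0]))
c=(Z>38)&(Z<51)
hist('case end face X',X[c&(Y>0)&(Y<50)],35,60); hist('case outer Y',Y[c&(X>0)&(X<44)],45,70)
hist('tray +x outer',X[(Z>6)&(Z<30)&(abs(Y)<90)],50,66); hist('tray +y outer',Y[(Z>6)&(Z<30)&(abs(X)<50)],98,110)
hist('tray -y inner wall',Y[(Z>12)&(Z<32)&(abs(X)<50)],-100,-90)
hist('tray floor z',Z[(abs(X)<40)&(Y>70)&(Y<92)&(Z<20)],0,20); hist('box bottom-ish min z',Z[b&(Y>62)],70,90)
m=(abs(X-49)<4)&(Y>62)&(Y<88)&(Z>50); print('box zmin',np.percentile(Z[m],1),'zmax',np.percentile(Z[m],99))
E
```

```text
box end face X plane at 48.6 182
box outer face Y plane at 94.7 374
end 189 slope deg 0.008587276670223812
outer 376 slope deg 0.1971230840310061
case end face X plane at 47.1 87
case outer Y plane at 56.2 23
tray +x outer plane at 59.5 562
tray +y outer plane at 103.5 257
tray -y inner wall plane at -95.5 60
tray floor z plane at 5.6 123
box bottom-ish min z plane at 82.5 436
box zmin 70.11120702565918 zmax 431.2586971359032
```

In the tray frame, with the scene camera's bias removed, the box sits 1.4 mm off centre in x and about 1.4 mm too far toward the wall in y. Correcting both, then lowering.

Call:
jog_arm --plan "-0.05 0.055 0 0 0 0 1;0 0 0 0 0 0 1;0 0 0.2 0 0 0 1;0 0 0.2 0 0 0 1;0 0 0.2 0 0 0 1;0 0 0.2 0 0 0 1;0 0 0.2 0 0 0 1;0 0 0.2 0 0 0 1;0 0 0.2 0 0 0 1;0 0 0.2 0 0 0 1"

```text
time_s: 17.35
tcp_pos: [0.5796, -0.0502, 0.0809]
ee_rot: [[-0.949, -0.314, 0.0], [-0.314, 0.949, -0.0], [-0.0, -0.0, -1.0]]
wrist_force: [-0.3, -0.1, -2.2]
gripper_width: 0.38
gripper_force: 29.5
```

Call:
jog_arm --plan "0 0 0.15 0 0 0 1;0 0 0.15 0 0 0 1;0 0 0.1 0 0 0 1;0 0 0.1 0 0 0 1;0 0 0.08 0 0 0 1;0 0 0.08 0 0 0 1;0 0 0.06 0 0 0 1;0 0 0.04 0 0 0 1;0 0 0 0 0 0 1;0 0 0 0 0 0 1"

```text
time_s: 18.35
tcp_pos: [0.5797, -0.0502, 0.0624]
ee_rot: [[-0.949, -0.314, 0.0], [-0.314, 0.949, -0.0], [-0.0, -0.0, -1.0]]
wrist_force: [-0.5, -0.6, -1.9]
gripper_width: 0.379
gripper_force: 29.5
```

```bash
python3 -c "
from h import *
to(.5794,-.0495,.06,108.6)
"
```

```text
t 18.35 pos [ 0.5797 -0.0502  0.0624] yaw 108.32 z [ 0. -0. -1.] shift [0.001 0.03  0.095] turn z -0.035 w 0.379 F [-0.5 -0.6 -1.9] j [ 11.  27. -17.   0. -46. -83.]
```

Call:
jog_arm --plan "0 0 0.04 0 0 0 1;0 0 0.04 0 0 0 1;0 0 0.02 0 0 0 1;0 0 0 0 0 0 1;0 0 0 0 0 0 1;0 0 0 0 0 0 1;0 0 0 0 0 0 1;0 0 0 0 0 0 1;0 0 0 0 0 0 1;0 0 0 0 0 0 1"

```text
time_s: 19.35
tcp_pos: [0.5798, -0.0501, 0.0603]
ee_rot: [[-0.949, -0.315, 0.001], [-0.315, 0.949, -0.0], [-0.0, -0.0, -1.0]]
wrist_force: [-2.1, 1.3, 5.6]
gripper_width: 0.385
gripper_force: 29.5
```

The box touched down at the predicted height with about 8 N. Releasing and rising.

Call:
jog_arm --plan "0 0 0 0 0 0 0.15;0 0 0 0 0 0 0.1;0 0 0 0 0 0 0;0 0 0 0 0 0 -0.1;0 0 0 0 0 0 -0.1;0 0 0 0 0 0 -0.1;0 0 0 0 0 0 -0.1;0 0 0 0 0 0 -0.1;0 0 -0.1 0 0 0 -0.1;0 0 -0.2 0 0 0 -0.1"

```text
time_s: 20.35
tcp_pos: [0.5793, -0.0502, 0.0672]
ee_rot: [[-0.949, -0.314, -0.001], [-0.314, 0.949, -0.0], [0.001, 0.0, -1.0]]
wrist_force: [0.3, -0.2, -0.9]
gripper_width: 0.551
gripper_force: 0.0
```

Call:
jog_arm --plan "0 0 -0.4 0 0 0 -0.1;0 0 -0.6 0 0 0 -0.1;0 0 -1 0 0 0 -0.1;0 0 -1 0 0 0 -0.1;0 0 -1 0 0 0 -0.1;0 0 -1 0 0 0 -0.1;0 -1 -1 0 0 0 -0.1;0 -1 0 0 0 0 -0.1;0 -1 0 0 0 0 -0.1;0 -1 0 0 0 0 -0.1"

```text
time_s: 21.35
tcp_pos: [0.6113, -0.1459, 0.2188]
ee_rot: [[-0.949, -0.315, 0.002], [-0.315, 0.949, 0.0], [-0.002, -0.001, -1.0]]
wrist_force: [0.2, -0.3, 0.2]
gripper_width: 0.545
gripper_force: 0.0
```

Call:
jog_arm --plan "0 -1 0 0 0 0 -0.1;0 -1 0 0 0 0 -0.1;0 -1 0 0 0 0 -0.1;0 -1 0 0 0 0 -0.1;0 -1 0 0 0 0 -0.1;0 -1 0 0 0 0 -0.1;0 0 0 0 0 0 -0.1;0 0 0 0 0 0 -0.1;0 0 0 0 0 0 -0.1;0 0 0 0 0 0 -0.1"

```text
time_s: 22.35
tcp_pos: [0.6582, -0.2866, 0.2179]
ee_rot: [[-0.949, -0.315, 0.001], [-0.315, 0.949, -0.0], [-0.001, -0.0, -1.0]]
wrist_force: [0.2, 0.3, -0.1]
gripper_width: 0.549
gripper_force: 0.0
```

```bash
python3 - <<'E'
from h import *
to(.5794,-.0495,.06,108.6)
p,d=r.capture('top'); s,_=r.capture('scene'); W=cloud('top',d)
for n,lo,hi in (('box',.08,.1),('casepot',.044,.065)):
    m=np.zeros(d.shape,np.uint8); m[150:245,200:335]=1
    with np.errstate(invalid='ignore'): m&=(W[...,2]>lo)&(W[...,2]<hi)
    ct=max(cv2.findContours(m,0,cv2.CHAIN_APPROX_NONE)[0],key=cv2.contourArea)[:,0]
    a=rect(onplane('top',ct,.089 if n=='box' else .054)); print(n,np.round(np.nanmedian(W[m>0][:,2]),4),a,ty(*(a[0]/1000)))
f=lambda i:cv2.resize(i[:,:,::-1],(396,396),interpolation=cv2.INTER_CUBIC)
cv2.imwrite('pics/end.png',cv2.convertScaleAbs(np.hstack([f(p[130:260,195:325]),f(s[150:280,210:340+20])]),alpha=1.4))
E
```

```text
t 22.35 pos [ 0.6582 -0.2866  0.2179] yaw 108.39 z [ 0.001 -0.    -1.   ] shift [1.000e-03 9.994e+00 6.316e+00] turn z -0.027 w 0.549 F [ 0.2  0.3 -0.1] j [-11.  31.  15.  -0. -74. -61.]
box 0.0891 (array([577.2, -48.5]), 98.0, 33.7, 17.9) [-0.6 74. ]
casepot 0.0544 (array([551.9,  24.8]), 184.9, 95.1, -71.9) [-1.2 -3.6]
```

View pics/end.png

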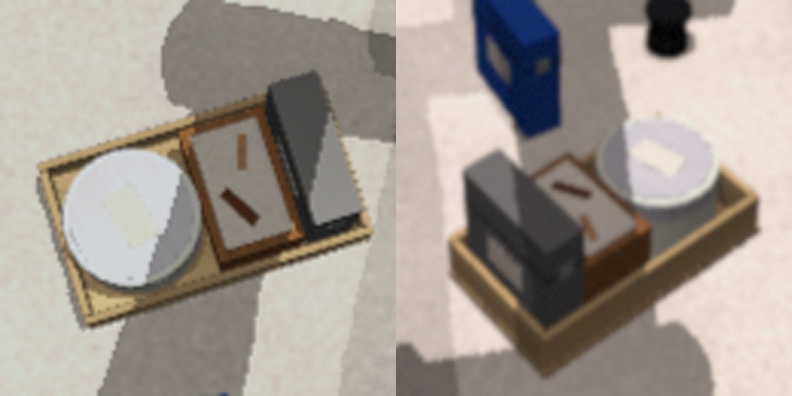

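The final views show the pot at (130,217), the case at (243,190) and the grey box upright in the end gap at (315,155). The box top is at 89.1 mm, so it stands flat on the floor, and the gripper is clear of everything.

```bash
python3 -c "
from station import r
print(r.finish_job())"
```

```text
the job is handed in; nothing more can be done
None
```

The job is handed in: the case and pot are packed together at one end of the tray, and the grey slide box was lowered upright into the remaining gap and stands flat on the floor, at about 22.5 s of the 48 s allowed.

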